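Release the latched key on the bench control box

TASK

One of the four identical white keys on the control box has been left latched down. Tap the four keys lightly with a fingertip, one after another from left to right as the robot sees them, to feel which one it is, without pushing any of them home; only then press that key fully home and let it spring up, so that all four keys end up. Only touch the keys, and leave the things around them where they are.

Things in the scene. Friction and masses are not known exactly. Their poses are not given: they have to be found in the camera images.
- control_box: grey control box fixed on the bench, 170 (x) x 240 (y) x 50 mm high; origin under its centre, z up, its -x side is its front (towards the robot), y runs along the row of keys to the left. A row of four identical white keys stands on its top, 35 mm in front of its middle, 46 mm apart; the strip behind the keys carries two small things up to 45 mm tall
- slot_1 (a point): point on the control box's top face (50 mm above the table) under the middle of the leftmost key, as seen from the robot (largest y in the box's frame)
- slot_2 (a point): point on the control box's top face (50 mm above the table) under the middle of the second key
- slot_3 (a point): point on the control box's top face (50 mm above the table) under the middle of the third key
- slot_4 (a point): point on the control box's top face (50 mm above the table) under the middle of the rightmost key
- cell_a: key unit a: a fixed black bezel 44 (x) x 38 (y) x 2 mm on the box's top, with one white key 34 (x) x 28 (y) mm in it; origin under the bezel's middle, on the box's top face, in one of the four slots (which one varies). The flat key top is 14 mm above this origin when the key is up, 9 mm when it is latched down, 4 mm when pressed fully home
- key_a (a joint): depth of the key of unit a in m: 0 up, about 0.005 latched down, 0.010 fully home. It is sprung: it starts to give at about 3 N, 5 N at the latched depth and 8 N fully home. An up key pressed fully home latches at 0.005 when let go; one pressed less than 0.008 comes back up. The latched key pressed fully home springs up to 0 when let go; pressed less, it stays latched
- cell_b: key unit b: a fixed black bezel 44 (x) x 38 (y) x 2 mm on the box's top, with one white key 34 (x) x 28 (y) mm in it; origin under the bezel's middle, on the box's top face, in one of the four slots (which one varies). The flat key top is 14 mm above this origin when the key is up, 9 mm when it is latched down, 4 mm when pressed fully home
- key_b (a joint): depth of the key of unit b in m: 0 up, about 0.005 latched down, 0.010 fully home. It is sprung: it starts to give at about 3 N, 5 N at the latched depth and 8 N fully home. An up key pressed fully home latches at 0.005 when let go; one pressed less than 0.008 comes back up. The latched key pressed fully home springs up to 0 when let go; pressed less, it stays latched
- cell_c: key unit c: a fixed black bezel 44 (x) x 38 (y) x 2 mm on the box's top, with one white key 34 (x) x 28 (y) mm in it; origin under the bezel's middle, on the box's top face, in one of the four slots (which one varies). The flat key top is 14 mm above this origin when the key is up, 9 mm when it is latched down, 4 mm when pressed fully home
- key_c (a joint): depth of the key of unit c in m: 0 up, about 0.005 latched down, 0.010 fully home. It is sprung: it starts to give at about 3 N, 5 N at the latched depth and 8 N fully home. An up key pressed fully home latches at 0.005 when let go; one pressed less than 0.008 comes back up. The latched key pressed fully home springs up to 0 when let go; pressed less, it stays latched
- cell_d: key unit d: a fixed black bezel 44 (x) x 38 (y) x 2 mm on the box's top, with one white key 34 (x) x 28 (y) mm in it; origin under the bezel's middle, on the box's top face, in one of the four slots (which one varies). The flat key top is 14 mm above this origin when the key is up, 9 mm when it is latched down, 4 mm when pressed fully home
- key_d (a joint): depth of the key of unit d in m: 0 up, about 0.005 latched down, 0.010 fully home. It is sprung: it starts to give at about 3 N, 5 N at the latched depth and 8 N fully home. An up key pressed fully home latches at 0.005 when let go; one pressed less than 0.008 comes back up. The latched key pressed fully home springs up to 0 when let go; pressed less, it stays latched
- tape_roll: paper tape roll, 60 mm across, 25 mm high, lying on the back strip of the control box; origin under its centre. Not to be disturbed
- clip_cup: small open steel cup, 54 mm across, 45 mm high, standing on the back strip of the control box; origin under its centre. Not to be disturbed
- polish_jar: closed grey jar, 68 mm across, 70 mm high, on the table to the left of the control box; origin under its centre. Not to be disturbed
- detail_brush: brush 170 mm long lying to the right of the control box; origin under it. Not to be disturbed
- pry_tool: flat black plastic trim wedge, about 195 mm long, 8 mm thick, lying in front of the control box, long side along its y; origin under it. Not to be disturbed

How it is judged:
On the way, in this order (a step that is already met when the one before it is completed fails the run):
1. the leftmost key is touched by the fingers (((contact force between the fingers and cell_a above 0.4 N and horizontal distance between cell_a and slot_1 below 0.012 m) or (contact force between the fingers and cell_b above 0.4 N and horizontal distance between cell_b and slot_1 below 0.012 m) or (contact force between the fingers and cell_c above 0.4 N and horizontal distance between cell_c and slot_1 below 0.012 m) or (contact force between the fingers and cell_d above 0.4 N and horizontal distance between cell_d and slot_1 below 0.012 m))), for 0.01 s.
2. the second key is touched by the fingers (((contact force between the fingers and cell_a above 0.4 N and horizontal distance between cell_a and slot_2 below 0.012 m) or (contact force between the fingers and cell_b above 0.4 N and horizontal distance between cell_b and slot_2 below 0.012 m) or (contact force between the fingers and cell_c above 0.4 N and horizontal distance between cell_c and slot_2 below 0.012 m) or (contact force between the fingers and cell_d above 0.4 N and horizontal distance between cell_d and slot_2 below 0.012 m))), for 0.01 s.
3. the third key is touched by the fingers (((contact force between the fingers and cell_a above 0.4 N and horizontal distance between cell_a and slot_3 below 0.012 m) or (contact force between the fingers and cell_b above 0.4 N and horizontal distance between cell_b and slot_3 below 0.012 m) or (contact force between the fingers and cell_c above 0.4 N and horizontal distance between cell_c and slot_3 below 0.012 m) or (contact force between the fingers and cell_d above 0.4 N and horizontal distance between cell_d and slot_3 below 0.012 m))), for 0.01 s.
4. the rightmost key is touched by the fingers (((contact force between the fingers and cell_a above 0.4 N and horizontal distance between cell_a and slot_4 below 0.012 m) or (contact force between the fingers and cell_b above 0.4 N and horizontal distance between cell_b and slot_4 below 0.012 m) or (contact force between the fingers and cell_c above 0.4 N and horizontal distance between cell_c and slot_4 below 0.012 m) or (contact force between the fingers and cell_d above 0.4 N and horizontal distance between cell_d and slot_4 below 0.012 m))), for 0.01 s.
5. the latched key has been released: all four keys are up (value of joint each of key_a, key_b, key_c, key_d below 0.002 m), for 0.1 s.
At the end, for the whole second after the job is handed in: all four keys are up (each less than 2 mm down), and the things around are within 30 mm of where they were (all of step 5 and distance of each of tape_roll, clip_cup, polish_jar, detail_brush, pry_tool from where it was at the start of the episode below 0.03 m); the robot touches nothing.
It fails at once if a key is struck or pressed with more than 45 N (contact force between anything else and cell_a above 45 N or contact force between anything else and cell_b above 45 N or contact force between anything else and cell_c above 45 N or contact force between anything else and cell_d above 45 N).
It fails at once if something standing around is lifted or shoved by more than 30 mm (distance of any of tape_roll, clip_cup, polish_jar, detail_brush, pry_tool from where it was at the start of the episode above 0.03 m).
It also fails if it takes over 45 s, if anything falls off the work surface, if the arm or the gripper's body presses on something with over 40 N, if the wrist force passes 120 N, or if a joint passes its speed limit or range.

ROBOT

A 6-joint arm with a two-finger parallel gripper is mounted at the origin on the work surface. World frame = base frame: x ahead of the robot, y to its left, z up, the work surface at z = 0. Lengths are in m, angles in rad, forces in N, time in s.
With the tool pointing down it reaches from about 0.35 to 0.775 m from the base axis. Payload 7.3 kg.
Tool frame: the origin (TCP) lies at the very end of the fingers, on their centre line; the grasp point (between the pads) lies 19 mm behind it; z points along the fingers, y is the line along which they close (so a half turn about z gives the same grasp; the last joint's range is limited). The gripper opens to 92 mm and grips with 3 to 60 N. Pads are 19 mm wide; open, the fingers measure 130 mm over their backs; the gripper's body (75 mm by 190 mm) begins 47 mm behind the grasp point.
Start: joints at [-0.146, 0.342, 1.524, -0, 1.275, -0.146], TCP at [0.525, 0, 0.19] pointing down, gripper open.
Joint ranges: [-2.53, 2.53], [-0.77, 2.02], [0.04, 2.7], [-1, 4.14], [0.28, 2.66], [-3.11, 3.11]. Speed limits (rad/s): [2.57, 2.57, 3.14, 3.14, 3.14, 3.14].

INTERFACE

Orientations are given as [roll, pitch, yaw] about the fixed x, y, z axes, in that order (R = Rz(yaw) Ry(pitch) Rx(roll)).
In Python, from cell import robot gives the robot as it stands. The module is installed in compiled form; this text tells all that it offers.
- The arm moves only by the tool arm_command, never from a script. Its argument "moves" is a list of rows, each a list of 3 entries, a list of its own where there are three numbers: the shift along the tool's x, y, z in m, then the turn, a rotation vector about the tool's x, y, z in rad, then the finger opening in m, from 0 to 0.0918. In form: [[[dx, dy, dz], [ax, ay, az], claw], ...]. A call has exactly 5 rows; each row is the pose to reach, as a shift and turn from the pose commanded when the call began, along the tool's axes at that moment; what a row does not reach only later rows make up. A row lasts 1/10 s, in which the tool goes at most 50 mm and 8.59 degrees, less where a joint would pass 70% of its speed; a pose out of reach is approached as far as the arm can. A call with a gripper value outside its range is refused whole. The fingers move at their own pace and stop on an object; "squeeze" is the grip in N (left out, the last holds). Time passes only in rows, so rows that repeat a pose let the fingers close, or fill a call up. It gives the time, the measured TCP pose, the force, the opening and the grip force at its end, in the units of the state.
- robot.observe(): the state, without advancing time (a new reading comes with each control period).
- robot.read_camera(name): name is "scene" or "side" or "wrist"; returns the picture (400x640x3 uint8, red, green, blue); there is no depth.
- robot.camera_model(name): a dict with "fx", "fy", "cx", "cy" (pixels), "R" (3x3) and "t" (3): a world point X has camera coordinates R X + t. Camera axes: x right, y down, z forward; pixel columns grow to the right and rows downward; lengths in m; the calibration is good to about 2 mm. A picture is of the moment at which its call begins: read the wrist's pose just before it. camera_model takes no time and is no camera call; for the wrist camera it gives the pose at the moment of the call.
- robot.hand_in(): hands the job in; it is judged then, once.
The state is a dict: "time": time; "qpos": joint angles; "qvel": joint speeds; "joint_efforts": joint torques, N m; "tool_pos": TCP position; "tool_rot": TCP orientation; "contact_force": force on the tool from outside, world axes, zero at the start; "torque": the same for the moment, N m; "opening": finger opening in m; "grip_force": force on a finger pad.
Only numpy, scipy, OpenCV 4.12 (cv2) and the standard library are available. Lean on these libraries where they do the work, as an engineer would, in place of code of your own. Each camera call takes 0.05 s, during which the arm holds its last target. There are 200 camera calls.

## Working session

There is one attempt and no reset: what is moved stays moved. The work goes in short steps, Python scripts to look and compute and a tool call to move; the robot and the scene stay as the last step left them, time stands still between calls to the robot, and variables do not carry over. Pictures are saved under pics/ and viewed, at most 10 in all, crops included, and the job is handed in when it is done.

Besides the shell and the picture viewer there is one more tool, called after ">>>" as a command line: name --argument value ..., lists and objects as JSON in quotes. arm_command: Moves the arm, as the interface text tells. Its arguments: {"type":"object","properties":{"moves":{"type":"array"},"squeeze":{"type":"number"}},"required":["moves"]}

```bash
mkdir -p pics; python3 - <<'E'
from cell import robot
import cv2,numpy as np
s=robot.observe();print(s)
for n in ("scene","wrist"):
    m=robot.camera_model(n);im=robot.read_camera(n);cv2.imwrite(f"pics/{n}0.png",im[:,:,::-1]);print(n,m)
E
```

```text
{'time': 0.0, 'qpos': array([-1.45996118e-01,  3.42714792e-01,  1.52502626e+00,  4.73392491e-06,
        1.27538406e+00, -1.45978055e-01]), 'qvel': array([ 0.00091967,  0.00116886, -0.00056615, -0.00141038, -0.0003713 ,
       -0.00103642]), 'joint_efforts': array([ 7.61924657e-04, -4.31245601e+01, -2.44219762e+01,  7.17750052e-02,
        5.59406646e-02, -1.04314388e-04]), 'tool_pos': array([5.24536958e-01, 9.40082753e-05, 1.89145893e-01]), 'tool_rot': array([-3.14007716e+00, -2.27389544e-04,  1.57077671e+00]), 'contact_force': array([ 0.92110181, -0.2702677 , -0.25588862]), 'torque': array([ 0.00038992,  0.01722024, -0.01069297]), 'grip_force': 0.0, 'opening': 0.09161581291202973}
scene {'fx': 456.56683821765716, 'fy': 456.56683821765716, 'cx': 317.11048392577294, 'cy': 196.26459636486325, 'R': array([[-0.02171401,  0.99946934,  0.0242806 ],
       [ 0.55229248,  0.03223599, -0.83302693],
       [-0.83336758, -0.00467836, -0.55269937]]), 't': array([-0.04727076, -0.27823359,  1.50350021])}
wrist {'fx': 310.72019248577163, 'fy': 310.72019248577163, 'cx': 319.2109219845807, 'cy': 192.63989810417817, 'R': array([[ 9.99999306e-01, -8.96234346e-06, -1.17773476e-03],
       [ 2.88433471e-04, -9.67657152e-01,  2.52268811e-01],
       [-1.14190438e-03, -2.52268976e-01, -9.67656478e-01]]), 't': array([-0.52391774, -0.03200254,  0.38849901])}
```

View pics/scene0.png

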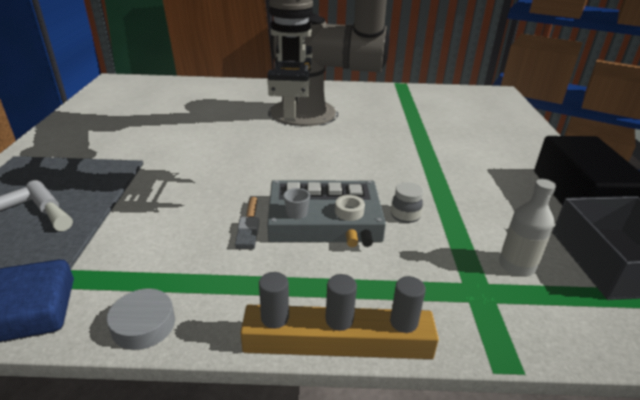

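View pics/wrist0.png

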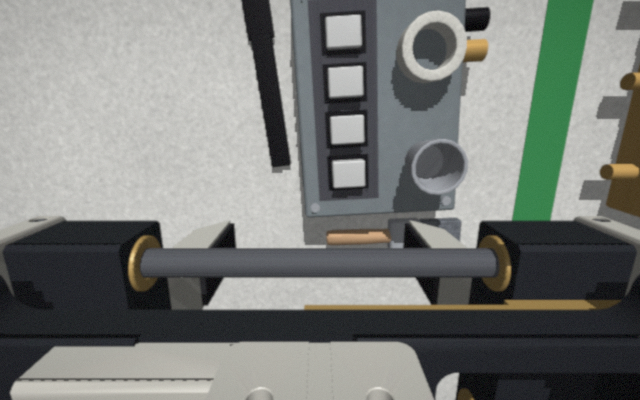

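Wrist view: the four keys form a column at about x≈345, at rows 31, 81, 130 and 173 (top is leftmost, +y). The tape roll is at (435,45), the cup at (440,165) and the pry tool at (265,80). Next I'll measure the key positions.

```bash
cat > h.py <<'E'
from cell import robot
import cv2,numpy as np
def keys(z=0.064):
    m=robot.camera_model("wrist");im=robot.read_camera("wrist")
    hsv=cv2.cvtColor(im,cv2.COLOR_RGB2HSV)
    mask=cv2.inRange(hsv,(0,0,165),(180,60,255)); mask[:,:322]=0; mask[:,372:]=0; mask[195:]=0
    out=[]
    for c in cv2.findContours(mask,cv2.RETR_EXTERNAL,cv2.CHAIN_APPROX_NONE)[0]:
        if cv2.contourArea(c)<300: continue
        (u,v),wh,a=cv2.minAreaRect(c)
        d=m["R"].T@np.array([(u-m["cx"])/m["fx"],(v-m["cy"])/m["fy"],1]);o=-m["R"].T@m["t"]
        p=o+d*(z-o[2])/d[2]; out.append((p.round(4),round(u),round(v),np.round(wh),round(a)))
    return sorted(out,key=lambda r:-r[0][1])
E
python3 -c "
from h import *
for k in keys(): print(k)
print(robot.observe()['tool_pos'])"
```

```text
(array([0.5465, 0.1407, 0.064 ]), 343, 30, array([30., 33.]), 88)
(array([0.5496, 0.0961, 0.064 ]), 346, 81, array([28., 33.]), 87)
(array([0.5522, 0.0504, 0.064 ]), 347, 129, array([26., 31.]), 87)
(array([0.5547, 0.0053, 0.064 ]), 349, 173, array([26., 30.]), 87)
[5.24664801e-01 4.33984501e-05 1.89322698e-01]
```

>>> arm_command --moves '[[[0.045,0.007,0.0],[0,0,-0.06],0],[[0.09,0.014,0],[0,0,-0.06],0],[[0.141,0.022,0.0],[0,0,-0.06],0],[[0.141,0.022,0.0],[0,0,-0.06],0],[[0.141,0.022,0.0],[0,0,-0.06],0]]' --squeeze 20

```text
time: 0.65
tool_pos: [0.5466, 0.1419, 0.1893]
tool_rot: [-3.141, 0.0, 1.634]
contact_force: [-0.1, -0.2, 0.2]
opening: 0.056
grip_force: 0.0
```

>>> arm_command --moves '[[[0,0,0],[0,0,0],0],[[0,0,0.02],[0,0,0],0],[[0,0,0.05],[0,0,0],0],[[0,0,0.08],[0,0,0],0],[[0,0,0.105],[0,0,0],0]]'

```text
time: 1.15
tool_pos: [0.5466, 0.139, 0.0835]
tool_rot: [-3.141, 0.0, 1.628]
contact_force: [0.2, 0.2, -0.5]
opening: 0.0168
grip_force: 0.0
```

>>> arm_command --moves '[[[0,0,0],[0,0,0],0],[[0,0,0],[0,0,0],0],[[0,0,0],[0,0,0],0],[[0,0,0],[0,0,0],0],[[0,0,0.01],[0,0,0],0]]'

```text
time: 1.65
tool_pos: [0.5487, 0.1412, 0.0768]
tool_rot: [3.137, -0.0, 1.631]
contact_force: [0.5, -0.7, -0.4]
opening: 0.0007
grip_force: 0.0
```

```bash
python3 -c "
from h import *
for n in ['wrist','side']: cv2.imwrite(f'pics/{n}1.png',robot.read_camera(n)[:,:,::-1])
s=robot.observe();print(s['tool_pos'],s['contact_force'],s['opening'])"
```

```text
[0.54633022 0.14094982 0.07395119] [0.29132331 0.2060186  0.00095969] 0.00026298938087550533
```

View pics/side1.png

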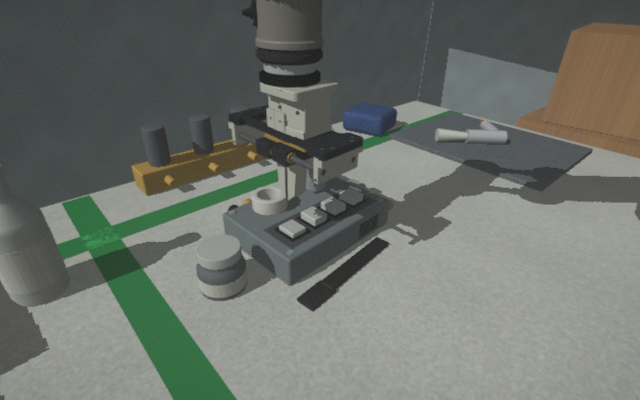

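Side view: keys at about (292,228), (314,215), (333,205) and (352,195), all clear of the tape roll. The fingers at (288,180) look high or far back, so I'll check by projecting the TCP.

```bash
python3 -c "
from h import *
m=robot.camera_model('side')
def pr(p):
    c=m['R']@np.array(p)+m['t']; return (c[:2]/c[2]*m['fx']+[m['cx'],m['cy']]).round()
print('tcp',pr(robot.observe()['tool_pos']))
for p in [(0.5465,.1407,.064),(.5496,.0961,.064),(.5522,.0504,.064),(.5547,.0053,.064)]: print(pr(p))
im=cv2.imread('pics/side1.png')[130:280,190:420]
cv2.imwrite('pics/c1.png',cv2.resize(im,None,fx=3.4,fy=3.4,interpolation=2))"
```

```text
tcp [293. 217.]
[293. 223.]
[313. 212.]
[333. 202.]
[350. 193.]
```

View pics/c1.png

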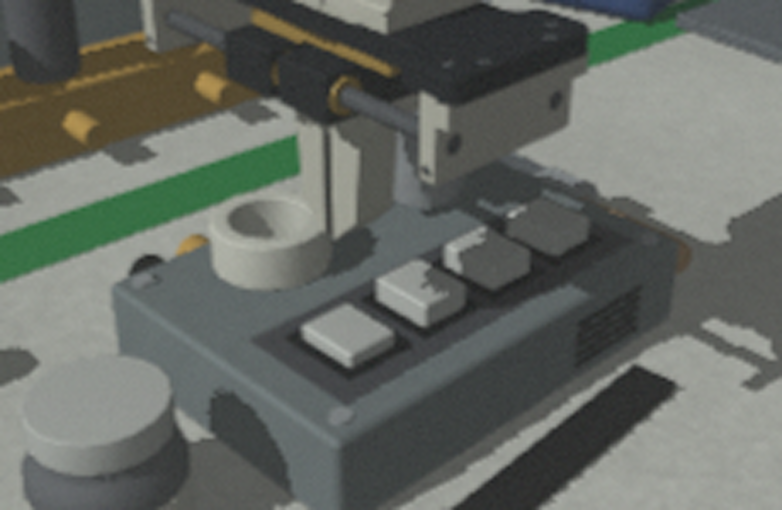

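View pics/wrist1.png

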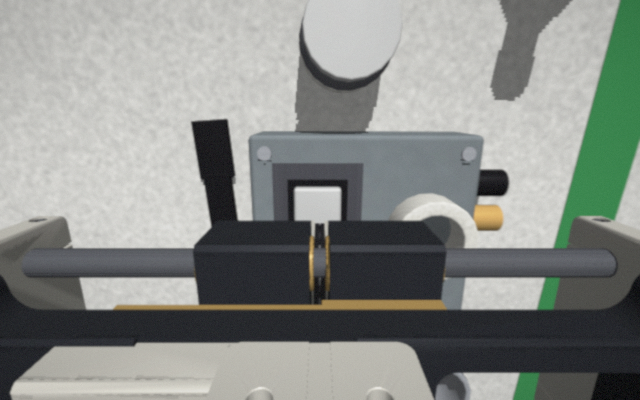

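```bash
python3 -c "
from h import *
s=robot.observe();print(s['time'],s['tool_pos'],s['qpos'])
for n in ['wrist','side','scene']:
    m=robot.camera_model(n)
    for p in [s['tool_pos'],(0.525,0,.19)]:
        c=m['R']@np.array(p)+m['t']; print(n,(c[:2]/c[2]*m['fx']+[m['cx'],m['cy']]).round(),c.round(3))
m=robot.camera_model('side');print((-m['R'].T@m['t']).round(3))
im=robot.read_camera('scene')[:,:,::-1];cv2.imwrite('pics/sc2.png',cv2.resize(im[110:260,210:440],None,fx=3.4,fy=3.4,interpolation=2))
"
```

```text
1.75 [0.54633022 0.14094982 0.07395119] [ 1.16667773e-01  5.27803444e-01  1.57056482e+00 -9.71147851e-06
  1.04461723e+00  5.66635131e-02]
wrist [320. 217.] [0.    0.016 0.205]
wrist [248. 630.] [-0.029  0.18   0.128]
side [293. 217.] [-0.037  0.026  0.561]
side [372. 128.] [ 0.084 -0.112  0.57 ]
scene [355. 181.] [ 0.084 -0.034  1.007]
scene [291. 127.] [-0.054 -0.147  0.961]
[0.174 0.43  0.381]
```

View pics/sc2.png

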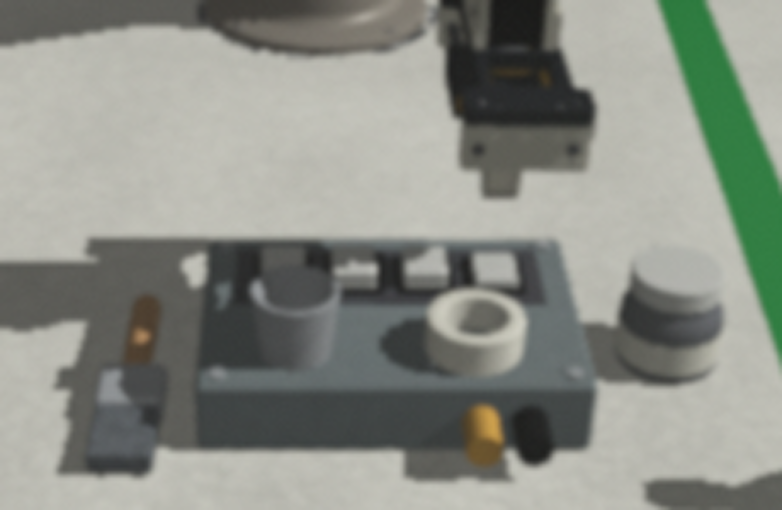

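The scene view puts the fingertip at about (357,167), while the reported TCP projects to (355,181). The visible fingers end higher than the reported TCP, so I'll find the contact height by force, in small steps.

>>> arm_command --moves '[[[0,0,0.002],[0,0,0],0],[[0,0,0.004],[0,0,0],0],[[0,0,0.006],[0,0,0],0],[[0,0,0.006],[0,0,0],0],[[0,0,0.006],[0,0,0],0]]'

```text
time: 2.3
tool_pos: [0.547, 0.141, 0.0688]
tool_rot: [-3.142, 0.0, 1.631]
contact_force: [0.1, -0.8, -0.4]
opening: 0.0005
grip_force: 0.0
```

>>> arm_command --moves '[[[0,0,0.002],[0,0,0],0],[[0,0,0.004],[0,0,0],0],[[0,0,0.006],[0,0,0],0],[[0,0,0.006],[0,0,0],0],[[0,0,0.006],[0,0,0],0]]'

```text
time: 2.8
tool_pos: [0.547, 0.141, 0.0628]
tool_rot: [-3.142, 0.0, 1.631]
contact_force: [-0.3, 0.6, 0.9]
opening: 0.0002
grip_force: 0.0
```

>>> arm_command --moves '[[[0,0,0.001],[0,0,0],0],[[0,0,0.002],[0,0,0],0],[[0,0,0.002],[0,0,0],0],[[0,0,0.002],[0,0,0],0],[[0,0,0.002],[0,0,0],0]]'

```text
time: 3.3
tool_pos: [0.5471, 0.141, 0.0609]
tool_rot: [3.141, 0.0, 1.631]
contact_force: [0.7, 0.2, 0.5]
opening: 0.0007
grip_force: 0.0
```

```bash
python3 -c "
from h import *
for i in range(4):
    im=robot.read_camera('side');s=robot.observe();print(s['tool_pos'],s['contact_force'])
cv2.imwrite('pics/side3.png',cv2.resize(im[130:280,190:420,::-1],None,fx=3.4,fy=3.4,interpolation=2))
"
```

```text
[0.54706744 0.14102075 0.06088377] [ 0.3159568  -0.01167504 -0.41247251]
[0.54706421 0.14101863 0.06087174] [-0.47210046 -0.11570616  0.64912074]
[0.54707121 0.14103113 0.06088467] [-0.66583756 -0.33429372  0.77814253]
[0.54707185 0.14102455 0.06087396] [ 0.70971874 -0.03904879 -0.10341051]
```

View pics/side3.png

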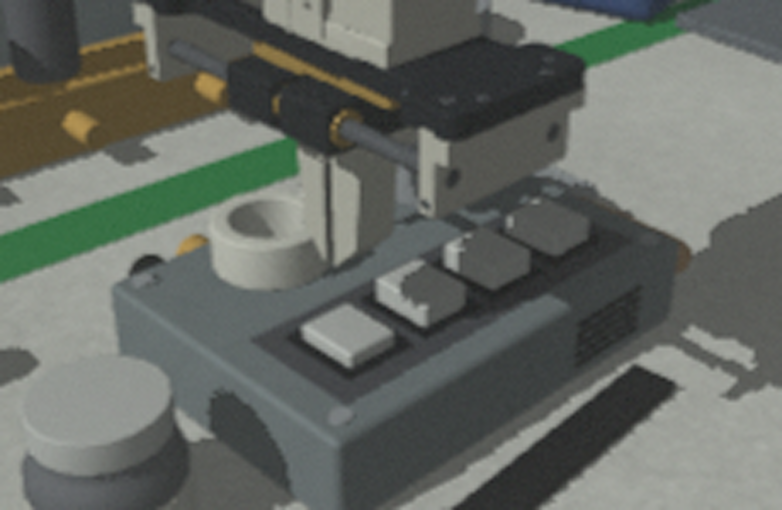

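The fingertip at crop (345,262) is still well above key 1 at (348,328). I'll triangulate the real tip and the gripper body's underside from the two views taken at z=0.074.

```bash
python3 -c "
from h import *
M={n:robot.camera_model(n) for n in ('side','scene')}
def ray(n,c,off):
    m=M[n];u,v=np.array(c)/3.4+off
    d=m['R'].T@np.array([(u-m['cx'])/m['fx'],(v-m['cy'])/m['fy'],1]);return -m['R'].T@m['t'],d/np.linalg.norm(d)
S=(190,130);C=(210,110)
def tri(a,b):
    o1,d1=ray('side',a,S);o2,d2=ray('scene',b,C)
    t=np.linalg.lstsq(np.c_[d1,-d2],o2-o1,rcond=None)[0];p,q=o1+t[0]*d1,o2+t[1]*d2;print(((p+q)/2).round(4),np.linalg.norm(p-q).round(4))
tri((348,232),(500,192))   # tip
tri((348,328),(495,266))   # key1
def atx(c,x):
    o,d=ray('scene',c,C);print('x plane',(o+d*(x-o[0])/d[0]).round(3))
atx((525,168),.64);atx((500,193),.565)
o,d=ray('side',(428,183),S);print('side front end',(o+d*(.45-o[0])/d[0]).round(3))
"
```

```text
[0.5435 0.143  0.1094] 0.0001
[0.5474 0.1424 0.0566] 0.0024
x plane [0.64  0.147 0.18 ]
x plane [0.565 0.141 0.121]
side front end [0.45  0.182 0.184]
```

>>> arm_command --moves '[[[0,0,0.002],[0,0,0],0],[[0,0,0.003],[0,0,0],0],[[0,0,0.003],[0,0,0],0],[[0,0,0.003],[0,0,0],0],[[0,0,0.003],[0,0,0],0]]'

```text
time: 4.0
tool_pos: [0.5471, 0.141, 0.0579]
tool_rot: [3.141, 0.0, 1.631]
contact_force: [0.6, 0.0, -0.9]
opening: 0.0005
grip_force: 0.0
```

>>> arm_command --moves '[[[0,0,0.002],[0,0,0],0],[[0,0,0.004],[0,0,0],0],[[0,0,0.004],[0,0,0],0],[[0,0,0.004],[0,0,0],0],[[0,0,0.004],[0,0,0],0]]'

```text
time: 4.5
tool_pos: [0.5471, 0.141, 0.0538]
tool_rot: [3.141, 0.0, 1.631]
contact_force: [-0.2, -0.6, 0.4]
opening: 0.0007
grip_force: 0.0
```

>>> arm_command --moves '[[[0,0,0.002],[0,0,0],0],[[0,0,0.004],[0,0,0],0],[[0,0,0.004],[0,0,0],0],[[0,0,0.004],[0,0,0],0],[[0,0,0.004],[0,0,0],0]]'

```text
time: 5.0
tool_pos: [0.5471, 0.141, 0.0499]
tool_rot: [3.141, 0.0, 1.631]
contact_force: [-0.2, -0.3, -0.1]
opening: 0.0003
grip_force: 0.0
```

>>> arm_command --moves '[[[0,0,0.002],[0,0,0],0],[[0,0,0.004],[0,0,0],0],[[0,0,0.004],[0,0,0],0],[[0,0,0.004],[0,0,0],0],[[0,0,0.004],[0,0,0],0]]'

```text
time: 5.5
tool_pos: [0.5471, 0.141, 0.0459]
tool_rot: [3.141, 0.0, 1.631]
contact_force: [-0.1, -0.6, 1.0]
opening: 0.0002
grip_force: 0.0
```

>>> arm_command --moves '[[[0,0,0.002],[0,0,0],0],[[0,0,0.003],[0,0,0],0],[[0,0,0.003],[0,0,0],0],[[0,0,0.003],[0,0,0],0],[[0,0,0.003],[0,0,0],0]]'

```text
time: 6.0
tool_pos: [0.5471, 0.141, 0.0429]
tool_rot: [3.141, 0.0, 1.631]
contact_force: [0.4, -0.3, 0.2]
opening: 0.0008
grip_force: 0.0
```

```bash
python3 -c "
from h import *
a=robot.read_camera('side')[130:280,190:420,::-1];b=robot.read_camera('scene')[130:240,250:410,::-1]
a=cv2.resize(a,(460,300),interpolation=2);b=cv2.resize(b,(320,220),interpolation=2)
im=np.zeros((300,790,3),np.uint8);im[:,:460]=a;im[:220,470:]=b;cv2.imwrite('pics/m4.png',im)
print(robot.observe()['contact_force'])"
```

```text
[0.37247206 0.05516996 0.07463947]
```

View pics/m4.png

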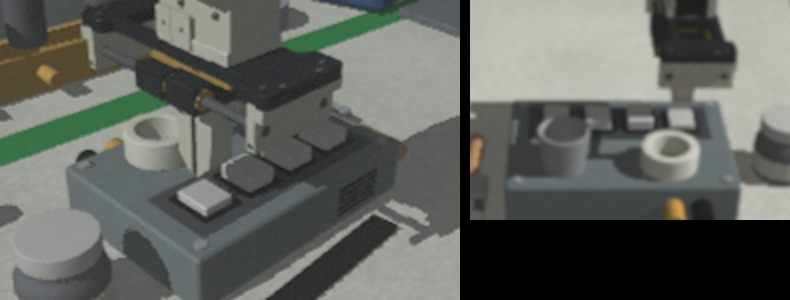

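The fingertip, at (200,172) in the side view and (683,98) in the scene view, still appears about 20 mm above key 1. I'll keep going down.

>>> arm_command --moves '[[[0,0,0.002],[0,0,0],0],[[0,0,0.004],[0,0,0],0],[[0,0,0.006],[0,0,0],0],[[0,0,0.006],[0,0,0],0],[[0,0,0.006],[0,0,0],0]]'

```text
time: 6.6
tool_pos: [0.547, 0.141, 0.0367]
tool_rot: [-3.141, 0.0, 1.631]
contact_force: [1.0, 0.5, 0.3]
opening: 0.0005
grip_force: 0.0
```

>>> arm_command --moves '[[[0,0,0.002],[0,0,0],0],[[0,0,0.003],[0,0,0],0],[[0,0,0.004],[0,0,0],0],[[0,0,0.004],[0,0,0],0],[[0,0,0.004],[0,0,0],0]]'

```text
time: 7.1
tool_pos: [0.5471, 0.141, 0.0328]
tool_rot: [3.141, 0.0, 1.631]
contact_force: [-0.4, 0.0, -0.1]
opening: 0.0002
grip_force: 0.0
```

>>> arm_command --moves '[[[0,0,0.001],[0,0,0],0],[[0,0,0.002],[0,0,0],0],[[0,0,0.003],[0,0,0],0],[[0,0,0.003],[0,0,0],0],[[0,0,0.003],[0,0,0],0]]'

```text
time: 7.6
tool_pos: [0.547, 0.141, 0.0298]
tool_rot: [3.142, 0.0, 1.631]
contact_force: [0.8, 0.7, 0.3]
opening: 0.0006
grip_force: 0.0
```

Now 2 mm steps.

>>> arm_command --moves '[[[0,0,0.001],[0,0,0],0],[[0,0,0.002],[0,0,0],0],[[0,0,0.002],[0,0,0],0],[[0,0,0.002],[0,0,0],0],[[0,0,0.002],[0,0,0],0]]'

```text
time: 8.1
tool_pos: [0.547, 0.141, 0.0278]
tool_rot: [3.142, 0.0, 1.631]
contact_force: [-0.5, -0.1, -0.4]
opening: 0.0005
grip_force: 0.0
```

>>> arm_command --moves '[[[0,0,0.001],[0,0,0],0],[[0,0,0.002],[0,0,0],0],[[0,0,0.002],[0,0,0],0],[[0,0,0.002],[0,0,0],0],[[0,0,0.002],[0,0,0],0]]'

```text
time: 8.6
tool_pos: [0.547, 0.141, 0.0258]
tool_rot: [3.142, 0.0, 1.631]
contact_force: [-0.2, -0.4, 1.0]
opening: 0.0006
grip_force: 0.0
```

>>> arm_command --moves '[[[0,0,0.001],[0,0,0],0],[[0,0,0.002],[0,0,0],0],[[0,0,0.002],[0,0,0],0],[[0,0,0.002],[0,0,0],0],[[0,0,0.002],[0,0,0],0]]'

```text
time: 9.1
tool_pos: [0.547, 0.141, 0.0238]
tool_rot: [3.142, 0.0, 1.631]
contact_force: [-0.1, 0.5, 0.5]
opening: 0.0004
grip_force: 0.0
```

```bash
cat > m.py <<'E'
from h import *
F=[];J=[];Z=[]
for i in range(6):
    a=robot.read_camera('side');s=robot.observe();F.append(s['contact_force']);J.append(s['joint_efforts']);Z.append(s['tool_pos'])
print(np.mean(F,0).round(2),np.mean(J,0)[1:3].round(2),np.mean(Z,0).round(5),s['time'])
E
cat > mp.py <<'E'
from m import *
import sys
b=robot.read_camera('scene')[140:220,270:390,::-1]
a=cv2.resize(a[170:270,220:370,::-1],(600,400),interpolation=2);b=cv2.resize(b,(480,320),interpolation=2)[:,280:480]
im=np.zeros((400,800,3),np.uint8);im[:,:600]=a;im[:320,600:]=b;cv2.imwrite(sys.argv[1],im)
E
python3 mp.py pics/m5.png
```

```text
[0.1  0.09 0.12] [-50.45 -19.36] [0.54706 0.14102 0.02386] 9.4
```

View pics/m5.png

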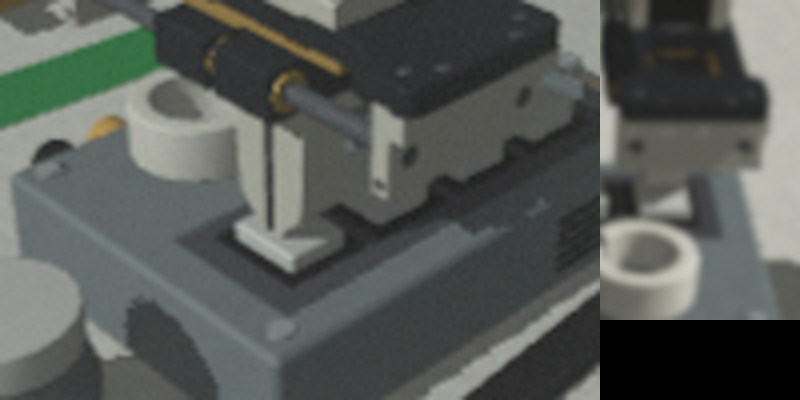

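The fingertip at (290,235) is now just above the top of key 1. Mean force is about 0, so no contact yet.

>>> arm_command --moves '[[[0,0,0.001],[0,0,0],0],[[0,0,0.002],[0,0,0],0],[[0,0,0.002],[0,0,0],0],[[0,0,0.002],[0,0,0],0],[[0,0,0.002],[0,0,0],0]]'

```text
time: 9.95
tool_pos: [0.5471, 0.141, 0.0221]
tool_rot: [3.141, 0.0, 1.631]
contact_force: [-2.2, -0.6, 4.0]
opening: 0.0008
grip_force: 2.2
```

```bash
python3 m.py
```

```text
[-0.77 -0.45  4.48] [-48.18 -18.62] [0.54714 0.14104 0.02199] 10.25
```

Contact with key 1 at z≈0.022, at about 4.5 N. Lift, shift 46 mm to key 2 and go down to z≈0.0248. If there's contact there, key 1 was the low one.

>>> arm_command --moves '[[[0,0,-0.008],[0,0,0],0],[[0,0,-0.014],[0,0,0],0],[[-0.023,0,-0.014],[0,0,0],0],[[-0.046,0,-0.014],[0,0,0],0],[[-0.046,0,-0.014],[0,0,0],0]]'

```text
time: 10.75
tool_pos: [0.5502, 0.0931, 0.0362]
tool_rot: [3.141, 0.001, 1.629]
contact_force: [0.4, -0.6, 1.2]
opening: 0.0001
grip_force: 0.0
```

>>> arm_command --moves '[[[0,0,0.004],[0,0,0],0],[[0,0,0.007],[0,0,0],0],[[0,0,0.009],[0,0,0],0],[[0,0,0.011],[0,0,0],0],[[0,0,0.011],[0,0,0],0]]'

```text
time: 11.25
tool_pos: [0.5495, 0.0958, 0.0247]
tool_rot: [-3.141, -0.0, 1.631]
contact_force: [-1.2, 1.5, 3.9]
opening: 0.0003
grip_force: 1.7
```

```bash
python3 m.py
```

```text
[-1.48  2.51  3.48] [-48.06 -19.08] [0.5497  0.09556 0.02496] 11.55
```

Key 2 makes contact about 3 mm higher at 3.5 N, so key 1 looks latched. Keys 3 and 4 next, at the same depth.

>>> arm_command --moves '[[[0,0,-0.008],[0,0,0],0],[[0,0,-0.014],[0,0,0],0],[[-0.023,0,-0.014],[0,0,0],0],[[-0.046,0,-0.014],[0,0,0],0],[[-0.046,0,-0.014],[0,0,0],0]]'

```text
time: 12.05
tool_pos: [0.5532, 0.0468, 0.0394]
tool_rot: [3.141, 0.001, 1.628]
contact_force: [0.3, 0.1, 0.8]
opening: 0.0005
grip_force: 0.0
```

>>> arm_command --moves '[[[0,0,0.005],[0,0,0],0],[[0,0,0.009],[0,0,0],0],[[0,0,0.012],[0,0,0],0],[[0,0,0.014],[0,0,0],0],[[0,0,0.014],[0,0,0],0]]'

```text
time: 12.55
tool_pos: [0.5522, 0.0498, 0.0247]
tool_rot: [-3.141, -0.0, 1.631]
contact_force: [-1.8, 1.3, 2.2]
opening: 0.0006
grip_force: 1.7
```

```bash
python3 m.py
```

```text
[-1.8   1.85  3.46] [-47.79 -19.17] [0.55243 0.04963 0.02497] 12.85
```

>>> arm_command --moves '[[[0,0,-0.008],[0,0,0],0],[[0,0,-0.014],[0,0,0],0],[[-0.023,0,-0.014],[0,0,0],0],[[-0.046,0,-0.014],[0,0,0],0],[[-0.046,0,-0.014],[0,0,0],0]]'

```text
time: 13.35
tool_pos: [0.556, 0.0008, 0.0394]
tool_rot: [3.14, 0.001, 1.628]
contact_force: [-0.2, 0.5, 0.3]
opening: 0.0003
grip_force: 0.0
```

>>> arm_command --moves '[[[0,0,0.005],[0,0,0],0],[[0,0,0.009],[0,0,0],0],[[0,0,0.012],[0,0,0],0],[[0,0,0.014],[0,0,0],0],[[0,0,0.014],[0,0,0],0]]'

```text
time: 13.85
tool_pos: [0.555, 0.004, 0.0247]
tool_rot: [-3.141, -0.0, 1.631]
contact_force: [-1.6, 1.4, 3.9]
opening: 0.0002
grip_force: 1.7
```

```bash
python3 m.py
```

```text
[-1.72  2.1   3.31] [-47.85 -19.22] [0.5552  0.00371 0.02496] 14.15
```

Keys 2–4 feel identical, at about 3.4 N at the same height, so key 1 is the latched one. Going back to press it home.

>>> arm_command --moves '[[[0,0,-0.008],[0,0,0],0],[[0,0,-0.016],[0,0,0],0],[[0.046,0,-0.016],[0,0,0],0],[[0.092,0,-0.016],[0,0,0],0],[[0.138,0,-0.016],[0,0,0],0]]'

```text
time: 14.65
tool_pos: [0.5475, 0.1419, 0.0417]
tool_rot: [3.14, 0.0, 1.629]
contact_force: [0.9, 0.6, -0.8]
opening: 0.0005
grip_force: 0.0
```

>>> arm_command --moves '[[[0,0,0],[0,0,0],0],[[0,0,0.007],[0,0,0],0],[[0,0,0.012],[0,0,0],0],[[0,0,0.016],[0,0,0],0],[[0,0,0.017],[0,0,0],0]]'

```text
time: 15.15
tool_pos: [0.5468, 0.1397, 0.023]
tool_rot: [-3.14, 0.0, 1.629]
contact_force: [0.1, -0.3, 0.1]
opening: 0.0005
grip_force: 0.0
```

>>> arm_command --moves '[[[0,0,0.001],[0,0,0],0],[[0,0,0.002],[0,0,0],0],[[0,0,0.003],[0,0,0],0],[[0,0,0.004],[0,0,0],0],[[0,0,0.004],[0,0,0],0]]'

```text
time: 15.65
tool_pos: [0.5472, 0.1402, 0.0204]
tool_rot: [3.141, 0.001, 1.631]
contact_force: [-1.3, -4.7, 4.6]
opening: 0.0002
grip_force: 2.8
```

>>> arm_command --moves '[[[0,0,0.0005],[0,0,0],0],[[0,0,0.001],[0,0,0],0],[[0,0,0.0015],[0,0,0],0],[[0,0,0.002],[0,0,0],0],[[0,0,0.002],[0,0,0],0]]'

```text
time: 16.15
tool_pos: [0.5473, 0.1402, 0.0186]
tool_rot: [3.141, 0.001, 1.631]
contact_force: [-1.4, -4.1, 7.0]
opening: 0.0005
grip_force: 3.2
```

>>> arm_command --moves '[[[0,0,0.0005],[0,0,0],0],[[0,0,0.001],[0,0,0],0],[[0,0,0.001],[0,0,0],0],[[0,0,0.001],[0,0,0],0],[[0,0,0.001],[0,0,0],0]]'

```text
time: 16.65
tool_pos: [0.5473, 0.1403, 0.0177]
tool_rot: [3.141, 0.001, 1.631]
contact_force: [-2.8, -4.4, 6.4]
opening: 0.0003
grip_force: 3.3
```

>>> arm_command --moves '[[[0,0,0.0005],[0,0,0],0],[[0,0,0.001],[0,0,0],0],[[0,0,0.001],[0,0,0],0],[[0,0,0.001],[0,0,0],0],[[0,0,0.001],[0,0,0],0]]'

```text
time: 17.15
tool_pos: [0.5473, 0.1402, 0.0171]
tool_rot: [3.141, 0.001, 1.631]
contact_force: [-3.8, -5.0, 10.0]
opening: 0.0003
grip_force: 5.1
```

>>> arm_command --moves '[[[0,0,0.0005],[0,0,0],0],[[0,0,0.0008],[0,0,0],0],[[0,0,0.0008],[0,0,0],0],[[0,0,0.0008],[0,0,0],0],[[0,0,0.0008],[0,0,0],0]]'

```text
time: 17.65
tool_pos: [0.5473, 0.1402, 0.0169]
tool_rot: [3.14, 0.001, 1.631]
contact_force: [-4.0, -4.3, 15.6]
opening: 0.0006
grip_force: 7.5
```

Hard stop reached at 15.6 N. Now lift away smoothly.

>>> arm_command --moves '[[[0,0,-0.006],[0,0,0],0],[[0,0,-0.014],[0,0,0],0],[[0,0,-0.03],[0,0,0],0],[[0,0,-0.06],[0,0,0],0],[[0,0,-0.1],[0,0,0],0]]'

```text
time: 18.15
tool_pos: [0.5458, 0.1411, 0.1147]
tool_rot: [-3.138, -0.0, 1.631]
contact_force: [1.2, 0.0, 0.1]
opening: 0.0001
grip_force: 0.0
```

>>> arm_command --moves '[[[0,0,-0.04],[0,0,0],0],[[0,0,-0.06],[0,0,0],0],[[0,0,-0.06],[0,0,0],0],[[0,0,-0.06],[0,0,0],0],[[0,0,-0.06],[0,0,0],0]]'

```text
time: 18.65
tool_pos: [0.5461, 0.141, 0.1734]
tool_rot: [-3.139, 0.0, 1.631]
contact_force: [0.1, 0.3, 0.7]
opening: 0.0006
grip_force: 0.0
```

```bash
python3 -c "
from h import *
im=robot.read_camera('side')[170:270,220:370,::-1]
cv2.imwrite('pics/e.png',cv2.resize(im,(780,520),interpolation=2))"
```

```text
(no output)
```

View pics/e.png

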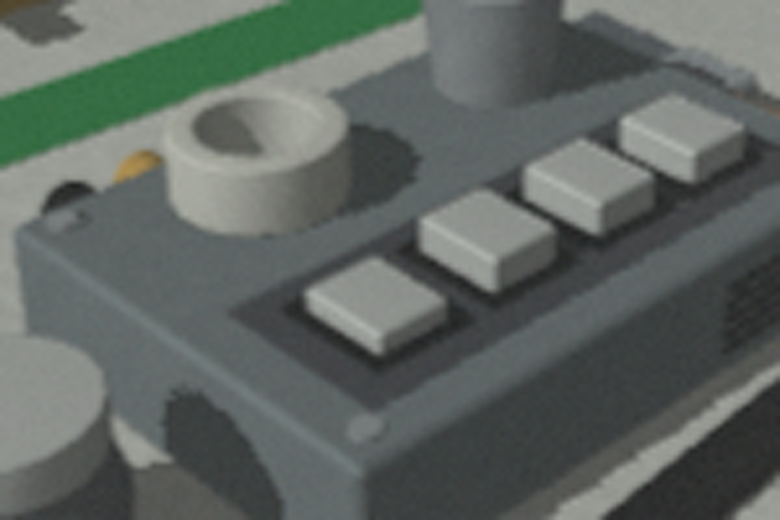

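The picture shows the tape roll at (258,160) and the cup at (495,50), both undisturbed. Key 1 at (375,300) still shows a shorter side (about 25 px) than the others (about 42 px), so it looks latched. I'll check by feel at z≈0.025.

>>> arm_command --moves '[[[0,0,0.04],[0,0,0],0],[[0,0,0.08],[0,0,0],0],[[0,0,0.12],[0,0,0],0],[[0,0,0.138],[0,0,0],0],[[0,0,0.138],[0,0,0],0]]'

```text
time: 19.2
tool_pos: [0.5439, 0.1406, 0.033]
tool_rot: [-3.133, 0.0, 1.631]
contact_force: [0.3, 0.5, 0.5]
opening: 0.0007
grip_force: 0.0
```

>>> arm_command --moves '[[[0,0,0.003],[0,0,0],0],[[0,0,0.006],[0,0,0],0],[[0,0,0.0095],[0,0,0],0],[[0,0,0.0095],[0,0,0],0],[[0,0,0.0095],[0,0,0],0]]'

```text
time: 19.7
tool_pos: [0.5473, 0.141, 0.028]
tool_rot: [3.141, -0.0, 1.631]
contact_force: [0.9, 0.3, -0.2]
opening: 0.0005
grip_force: 0.0
```

```bash
python3 m.py
```

```text
[-0.1   0.11  0.25] [-50.36 -19.52] [0.54721 0.14105 0.02785] 20.0
```

>>> arm_command --moves '[[[0,0,0.001],[0,0,0],0],[[0,0,0.002],[0,0,0],0],[[0,0,0.003],[0,0,0],0],[[0,0,0.003],[0,0,0],0],[[0,0,0.003],[0,0,0],0]]'

```text
time: 20.5
tool_pos: [0.547, 0.141, 0.0245]
tool_rot: [-3.142, 0.0, 1.631]
contact_force: [-0.6, -0.1, 0.8]
opening: 0.0
grip_force: 0.0
```

```bash
python3 m.py
```

```text
[ 0.4   0.21 -0.02] [-50.41 -19.38] [0.54706 0.14103 0.02457] 20.8
```

No contact at 0.0246, so key 1 is still latched. Pressing again, straighter and further.

>>> arm_command --moves '[[[0,0,0.002],[0,0,0],0],[[0,0,0.004],[0,0,0],0],[[0,0,0.006],[0,0,0],0],[[0,0,0.0075],[0,0,0],0],[[0,0,0.009],[0,0,0],0]]'

```text
time: 21.3
tool_pos: [0.5474, 0.1411, 0.0167]
tool_rot: [3.14, 0.0, 1.631]
contact_force: [-5.4, -0.3, 19.4]
opening: 0.0004
grip_force: 9.9
```

>>> arm_command --moves '[[[0,0,0.0006],[0,0,0],0],[[0,0,0.0012],[0,0,0],0],[[0,0,0.0018],[0,0,0],0],[[0,0,0.0018],[0,0,0],0],[[0,0,0.0018],[0,0,0],0]]'

```text
time: 21.8
tool_pos: [0.5474, 0.1411, 0.0166]
tool_rot: [3.14, 0.0, 1.631]
contact_force: [-7.3, -1.5, 23.3]
opening: 0.0005
grip_force: 11.6
```

```bash
python3 m.py
```

```text
[-7.51 -1.68 23.12] [-38.95 -17.23] [0.54745 0.14106 0.0166 ] 22.1
```

>>> arm_command --moves '[[[0,0,-0.005],[0,0,0],0],[[0,0,-0.012],[0,0,0],0],[[0,0,-0.02],[0,0,0],0],[[0,0,-0.02],[0,0,0],0],[[0,0,-0.02],[0,0,0],0]]'

```text
time: 22.6
tool_pos: [0.547, 0.141, 0.0337]
tool_rot: [3.142, 0.0, 1.631]
contact_force: [-0.0, 0.4, -0.3]
opening: 0.0003
grip_force: 0.0
```

>>> arm_command --moves '[[[0,0,0.003],[0,0,0],0],[[0,0,0.006],[0,0,0],0],[[0,0,0.009],[0,0,0],0],[[0,0,0.009],[0,0,0],0],[[0,0,0.009],[0,0,0],0]]'

```text
time: 23.1
tool_pos: [0.5469, 0.141, 0.0245]
tool_rot: [-3.141, 0.0, 1.631]
contact_force: [0.3, 1.0, 0.1]
opening: 0.0008
grip_force: 0.0
```

```bash
python3 m.py
```

```text
[ 0.02 -0.15 -0.1 ] [-50.33 -19.36] [0.54711 0.14103 0.0248 ] 23.4
```

Key 1 is still latched although the push ended on a hard stop at 23 N. The closed fingers measure about 38 mm across, wider than the 34 mm key, so with a slight tilt one edge may land on the bezel. I'll retry with one finger only: gripper open 60 mm, TCP shifted 40 mm towards the robot.

>>> arm_command --moves '[[[0,0,-0.02],[0,0,0],0],[[0,0,-0.05],[0,0,0],0.06],[[0,-0.02,-0.06],[0,0,0],0.06],[[0,-0.04,-0.06],[0,0,0],0.06],[[0,-0.04,-0.06],[0,0,0],0.06]]'

```text
time: 23.9
tool_pos: [0.5051, 0.1386, 0.0852]
tool_rot: [-3.141, 0.0, 1.631]
contact_force: [-0.2, 0.0, -0.1]
opening: 0.0278
grip_force: 0.0
```

>>> arm_command --moves '[[[0,0,0],[0,0,0],0.06],[[0,0,0],[0,0,0],0.06],[[0,0,0],[0,0,0],0.06],[[0,0,0.02],[0,0,0],0.06],[[0,0,0.04],[0,0,0],0.06]]'

```text
time: 24.4
tool_pos: [0.5082, 0.1387, 0.0445]
tool_rot: [3.14, -0.0, 1.631]
contact_force: [-0.7, 0.2, -0.0]
opening: 0.0596
grip_force: 0.0
```

>>> arm_command --moves '[[[0,0,0.01],[0,0,0],0.06],[[0,0,0.015],[0,0,0],0.06],[[0,0,0.018],[0,0,0],0.06],[[0,0,0.018],[0,0,0],0.06],[[0,0,0.018],[0,0,0],0.06]]'

```text
time: 24.9
tool_pos: [0.5076, 0.1387, 0.0273]
tool_rot: [3.14, -0.0, 1.631]
contact_force: [1.3, 0.3, -0.5]
opening: 0.06
grip_force: 0.0
```

```bash
python3 m.py
```

```text
[-0.08  0.14  0.  ] [-46.56 -18.43] [0.50744 0.13867 0.02722] 25.2
```

>>> arm_command --moves '[[[0,0,0.002],[0,0,0],0.06],[[0,0,0.004],[0,0,0],0.06],[[0,0,0.006],[0,0,0],0.06],[[0,0,0.006],[0,0,0],0.06],[[0,0,0.006],[0,0,0],0.06]]'

```text
time: 25.7
tool_pos: [0.5072, 0.1386, 0.021]
tool_rot: [3.141, 0.0, 1.631]
contact_force: [-1.9, 0.2, 5.1]
opening: 0.0598
grip_force: 2.6
```

```bash
python3 m.py
```

```text
[-1.55 -0.6   5.38] [-44.25 -17.72] [0.50718 0.13863 0.02109] 26.0
```

>>> arm_command --moves '[[[0,0,0.001],[0,0,0],0.06],[[0,0,0.002],[0,0,0],0.06],[[0,0,0.003],[0,0,0],0.06],[[0,0,0.004],[0,0,0],0.06],[[0,0,0.004],[0,0,0],0.06]]'

```text
time: 26.5
tool_pos: [0.5072, 0.1386, 0.0172]
tool_rot: [3.141, 0.0, 1.631]
contact_force: [-1.6, 0.1, 5.4]
opening: 0.0601
grip_force: 2.7
```

```bash
python3 m.py
```

```text
[-2.92 -0.59  7.72] [-43.02 -17.39] [0.50722 0.13863 0.01734] 26.8
```

>>> arm_command --moves '[[[0,0,0.001],[0,0,0],0.06],[[0,0,0.0015],[0,0,0],0.06],[[0,0,0.002],[0,0,0],0.06],[[0,0,0.002],[0,0,0],0.06],[[0,0,0.002],[0,0,0],0.06]]'

```text
time: 27.3
tool_pos: [0.5073, 0.1387, 0.0166]
tool_rot: [3.14, 0.0, 1.631]
contact_force: [-7.1, -1.8, 17.0]
opening: 0.0598
grip_force: 9.1
```

```bash
python3 m.py
```

```text
[-7.01 -1.13 18.12] [-37.99 -16.87] [0.50733 0.13864 0.01659] 27.6
```

Same stop, so the key should be home. I'll push to about 30 N, then release slowly while tracking the force.

>>> arm_command --moves '[[[0,0,0.0005],[0,0,0],0.06],[[0,0,0.001],[0,0,0],0.06],[[0,0,0.0015],[0,0,0],0.06],[[0,0,0.002],[0,0,0],0.06],[[0,0,0.002],[0,0,0],0.06]]'

```text
time: 28.1
tool_pos: [0.5075, 0.1387, 0.016]
tool_rot: [3.139, 0.0, 1.631]
contact_force: [-12.1, -1.9, 30.6]
opening: 0.0599
grip_force: 15.5
```

>>> arm_command --moves '[[[0,0,-0.001],[0,0,0],0.06],[[0,0,-0.003],[0,0,0],0.06],[[0,0,-0.005],[0,0,0],0.06],[[0,0,-0.007],[0,0,0],0.06],[[0,0,-0.008],[0,0,0],0.06]]'

```text
time: 28.6
tool_pos: [0.5072, 0.1386, 0.0214]
tool_rot: [3.141, 0.0, 1.631]
contact_force: [-2.2, -0.8, 5.5]
opening: 0.0598
grip_force: 2.8
```

>>> arm_command --moves '[[[0,0,-0.001],[0,0,0],0.06],[[0,0,-0.002],[0,0,0],0.06],[[0,0,-0.003],[0,0,0],0.06],[[0,0,-0.003],[0,0,0],0.06],[[0,0,-0.003],[0,0,0],0.06]]'

```text
time: 29.1
tool_pos: [0.5071, 0.1386, 0.0238]
tool_rot: [3.141, -0.0, 1.631]
contact_force: [-1.0, -0.5, 4.8]
opening: 0.06
grip_force: 2.2
```

```bash
python3 m.py
```

```text
[-1.23 -0.56  4.44] [-44.48 -17.75] [0.50715 0.13863 0.02372] 29.4
```

Key 1 now follows the finger up, with 4.4 N at 0.0237 where it was free before, so it is released. Lift clear.

>>> arm_command --moves '[[[0,0,-0.002],[0,0,0],0.06],[[0,0,-0.006],[0,0,0],0.06],[[0,0,-0.02],[0,0,0],0.06],[[0,0,-0.05],[0,0,0],0.06],[[0,0,-0.09],[0,0,0],0.06]]'

```text
time: 29.9
tool_pos: [0.5055, 0.1384, 0.113]
tool_rot: [-3.137, 0.0, 1.631]
contact_force: [1.0, 0.1, -0.5]
opening: 0.0601
grip_force: 0.0
```

>>> arm_command --moves '[[[0,0,-0.03],[0,0,0],0.06],[[0,0,-0.04],[0,0,0],0.06],[[0,0,-0.04],[0,0,0],0.06],[[0,0,-0.04],[0,0,0],0.06],[[0,0,-0.04],[0,0,0],0.06]]'

```text
time: 30.4
tool_pos: [0.506, 0.1384, 0.1519]
tool_rot: [-3.138, 0.0, 1.631]
contact_force: [-0.4, -0.9, 0.9]
opening: 0.0605
grip_force: 0.0
```

```bash
python3 -c "
from h import *
# compare key-1 white top in earlier (latched, pics/e.png) and present side picture
new=cv2.resize(robot.read_camera('side')[170:270,220:370,::-1],(780,520),interpolation=2);old=cv2.imread('pics/e.png')
for n,(x0,y0,x1,y1) in dict(k1=(295,235,460,365),k2=(405,170,560,300),k3=(510,120,660,245),k4=(610,80,750,190)).items():
    for im in (old,new):
        g=cv2.cvtColor(im[y0:y1,x0:x1],cv2.COLOR_BGR2GRAY);ys,xs=np.where(g>135);print(n,len(ys),ys.min()+y0,ys.mean().round(1)+y0)
s=robot.observe();print(s['time'],s['tool_pos'],s['contact_force'])"
```

```text
k1 6996 235 294.1
k1 8230 235 286.6
k2 7983 170 230.1
k2 8462 170 232.0
k3 8106 120 178.6
k3 8258 120 178.7
k4 6050 98 138.7
k4 6163 97 138.7
30.45 [0.50615161 0.13849423 0.15204182] [ 0.50053014  1.17448092 -0.16767033]
```

Key 1 has moved up in the image and the other three haven't changed. Handing in.

```bash
python3 -c "
from cell import robot
print(robot.hand_in())"
```

```text
the job is handed in; nothing more can be done
None
```

I tapped the four keys left to right and found the leftmost one latched; it sprang up on the third press home (about 30 N, after presses of about 16 N and 23 N left it latched), so all four keys now look up, nothing around them was seen to move, and the job is handed in at about 30 s with no verdict returned.

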